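Find the firm point of a parking-brake lever and note it

ROBOT

A 7-joint arm with a two-finger parallel gripper is mounted at the origin on a cart in front of the work surface, level with it; the furniture and walls round the work are solid. World frame = base frame: x ahead of the robot, y to its left, z up, the work surface at z = 0. Lengths are in m, angles in rad, forces in N, time in s.
With the tool pointing down it reaches from about 0.35 to 0.9 m from the base axis. Payload 8.1 kg.
Tool frame: the origin (TCP) lies at the very end of the fingers, on their centre line; the grasp point (between the pads) lies 19 mm behind it (arm.tcp_to_grasp is the z of the grasp point in the tool frame, in m); z points along the fingers, y is the line along which they close (so a half turn about z gives the same grasp; the last joint's range is limited). The gripper opens to 92 mm and grips with 3 to 60 N. Pads are 19 mm wide; open, the fingers measure 130 mm over their backs; the gripper's body (75 mm by 190 mm) begins 47 mm behind the grasp point.
Start: joints at [1.076, 0.434, 0.025, 1.573, -0.012, 1.134, -0.075], TCP at [0.239, -0.578, 0.227] pointing down, gripper open.
Joint ranges: [-2.62, 2.62], [-0.44, 2.09], [-1.27, 1.32], [0.08, 2.57], [-1.32, 4.46], [0.12, 2], [-2.74, 2.74]. Speed limits (rad/s): [2.22, 2.22, 3.01, 3.01, 3.14, 3.14, 3.14].

INTERFACE

Orientations are given as a rotation vector (axis times angle).
In Python, from cell import readout, vision, sign_off, arm gives the robot as it stands. The module is installed in compiled form; this text tells all that it offers.
- The arm moves only by the shell command python3 -m creep 'ROWS' [FORCE]. ROWS is JSON, a list of rows, each a list of 5 numbers: the shift along the tool's x, y, z in units of 4 cm (1.0 is 4 cm), then the turn about the tool's z in units of 4 degrees (1.0 is 4 degrees), then the opening, from 0 (shut) to 1 (fully open). A call has 1 to 12 rows; each row shifts and turns the commanded pose from where the row before left it, along the tool's axes as they then stand; what a row does not reach is not made up. A row lasts 1/8 s, in which the tool goes at most 62.5 mm and 10.7 degrees, less where a joint would pass 70% of its speed; a pose out of reach is approached as far as the arm can. A call with a number of a shift or a turn outside -1 to 1 is refused whole. A call with a gripper value outside its range is refused whole. The fingers move at their own pace and stop on an object; FORCE is the grip in N (left out, the last holds). Time passes only in rows, so rows that do not move let the fingers close. It gives the time, the measured TCP pose, the force, the opening and the grip force at its end, in the units of the state.
- readout.observe(): the state, without advancing time (a new reading comes with each control period).
- vision.get_image(name): name is "scene" or "side" or "wrist"; returns a dict with "pixels" (480x640x3 uint8, blue, green, red), "z_map" (480x640 float32, m along the optical axis (not along the pixel's ray), 0 where there is no reading), "camera_matrix" (3x3 intrinsics, pixels), "k1" (the pictures are not rectified: a ray, as slopes to the right and down, at radius r is drawn at 1 + k1 r^2 times it, then the intrinsics apply), "position" and "rotation" of the camera in the world. Camera axes: x right, y up, looking along -z (the intrinsics and any distortion apply to the point x, -y, -z); pixel columns grow to the right and rows downward; lengths in m; the calibration is good to about 2 mm. A picture is of the moment at which its call begins.
- sign_off(): hands the job in; it is judged then, once.
The state is a dict: "clock": time; "joints": joint angles; "dq": joint speeds; "joint_efforts": joint torques, N m; "position": TCP position; "ee_rot": TCP orientation; "force": force on the tool from outside, world axes, zero at the start; "ft_torque": the same for the moment, N m; "width": opening from 0.0 (shut) to 1.0 (fully open); "gripper_force": force on a finger pad.
Only numpy, scipy, OpenCV 4.12 (cv2) and the standard library are available. Lean on these libraries where they do the work, as an engineer would, in place of code of your own. Each camera call takes 0.05 s, during which the arm holds its last target. There are 200 camera calls.

TASK

Check the parking-brake lever on the bench test stand: push the lever round with your fingertips until its slack is used up and the resistance clearly firms up (bear on it with some 12 N, never more than 20 N), hold it there for a moment and let go; the lever stays where it is left. Then note how far it travelled: swing the telltale pointer back until it just touches the lever, gently enough that the lever is not shoved back off its firm point, and let go. Leave the things lying around where they are.

Things in the scene. Friction and masses are not known exactly. Their poses are not given: they have to be found in the camera images.
- stand: Test stand fixed to the bench: grey drum, 90 mm across, 92 mm high, on a 125 x 125 mm foot plate, with a flat quarter-round scale (6 mm thick, out to 184 mm from the pivot). Origin on the bench under the pivot, the drum's upright axis. At joint value q, lever and telltale arm point along (sin q, -cos q) in the stand's x, y, and more q moves them along (cos q, sin q).
- pivot_top (a point): Top centre of the drum, on the pivot axis, 92 mm above the bench. The lever's firm point is set by a spring hidden in the drum: it differs each time, somewhere between 0.25 and 0.5 rad, and can only be felt.
- brake_lever (a joint): Angle of the brake lever in rad, 0 to 0.70, growing as it is pressed. Slack takes a steady 5 to 7 N at the pad (friction); past the firm point a spring adds 1.3 N per mm of pad travel: 12 N some 4 mm past it, 20 N some 11 mm past it. Let go, friction holds it there, loaded on the spring; pushed back more than 3 mm it may leave its firm point.
- lever_pad (a point): Where to push: centre of the straight aluminium lever blade, 140 mm from the pivot, 63 mm above the bench. Axes of the lever: -y along it away from the pivot, +x the way it is pressed. The blade is 12 mm thick along x and 26 mm high (50 to 76 mm above the bench) and runs from a black boot on the drum to 174 mm from the pivot. Push its -x face towards +x.
- lever_ball (a point): Centre of the ball, 22 mm across, at the lever's end, 178 mm from the pivot, 63 mm above the bench.
- telltale (a joint): Angle of the telltale pointer in rad, 0 to 1.0, about the same pivot; starts at 0.72 to 0.92, beyond the lever. Less than 1 N at its tab moves it; it stays where it is left. Its leg touches the lever's +x face when both joints read the same. After that some 4 N or more on the tab shoves the lever back off its firm point.
- pointer_tab (a point): Centre of the pointer's upright steel thumb tab, 185 mm from the pivot and 10 mm to the +x side of the pointer's radial line, 113 mm above the bench: 9 mm thick along its x (the way of growing angle), 24 mm along the radius, 36 mm high (95 to 131 mm above the bench). It stands on the end of a flat steel arm 12 mm wide, 95 to 99 mm above the bench.
- pointer_leg (a point): Middle of the pointer's leg, a steel pin 8 mm thick hanging from the arm 160 mm from the pivot, from 95 down to 18 mm above the bench, 10 mm to the +x side of the pointer's radial line; it points at the scale and meets the lever's +x face.
- pliers: Pliers with red handles, 63 x 155 x 13 mm, lying to the right of the stand; bystander. Origin at the centre of its underside.
- wrench: Combination wrench, 41 x 187 x 10 mm, lying behind to the right; bystander. Origin at the centre of its underside.
- tape_measure: Pocket tape measure, 62 x 91 x 35 mm, to the left of the stand; bystander. Origin at the centre of its underside.
- tin: Small grey tin, 63 mm across and 60 mm high, behind to the left; bystander. Origin at the centre of its underside.

How it is judged:
By the outcome, as a careful person would: the job done as asked, in the order asked, and still so for the second after the job is handed in, with the robot touching nothing.
It also fails if it takes over 59 s, if anything falls off the work surface, if the arm or the gripper's body presses on something with over 40 N, if the wrist force passes 120 N, or if a joint passes its speed limit or range.

## Working session

There is one attempt and no reset: what is moved stays moved. The work goes in short steps, Python scripts to look and compute and a shell command to move; the robot and the scene stay as the last step left them, time stands still between calls to the robot, and variables do not carry over. Pictures are saved under pics/ and viewed, at most 13 in all, crops included, and the job is handed in when it is done.

```bash
mkdir -p pics; cat > h.py <<'E'
import numpy as np, cv2, sys
from cell import readout, vision, arm
def snap(n,f):
    d=vision.get_image(n); cv2.imwrite('pics/'+f+'.png',d['pixels']); np.save('pics/'+f+'.npy',d,allow_pickle=True); return d
def load(f): return np.load('pics/'+f+'.npy',allow_pickle=True).item()
def ray(d,u,v):
    K=np.array(d['camera_matrix']); k=float(d['k1'])
    p=cv2.undistortPoints(np.array([[[u,v]]],float),K,np.array([k,0,0,0.]))[0,0]
    return np.array(d['rotation'])@np.array([p[0],-p[1],-1.])
def dep(d,u,v):
    return np.array(d['position'])+ray(d,u,v)*d['z_map'][int(v),int(u)]
def atz(d,u,v,z):
    r=ray(d,u,v); c=np.array(d['position']); return c+r*(z-c[2])/r[2]
E
python3 - <<'E'
from h import *
print(readout.observe())
for n in('scene','side'):
    d=snap(n,n+'0'); print(d['position'],d['rotation'],d['k1'])
E
```

```text
{'clock': 0.0, 'joints': array([ 1.07636726,  0.43521647,  0.02498035,  1.57413141, -0.01156628,
        1.13399752, -0.07512176]), 'dq': array([ 0.00015318,  0.0006468 , -0.00090192, -0.00072844,  0.00065495,
        0.00047203, -0.00081475]), 'joint_efforts': array([-6.44169504e-04, -6.67849374e+01,  9.84781981e-01, -3.14465439e+01,
       -6.04124274e-02,  4.27184394e-02,  1.36300810e-04]), 'position': array([ 0.2384032 , -0.57717115,  0.22593585]), 'ee_rot': array([-3.08001604e+00, -6.11125582e-01,  7.64193437e-04]), 'force': array([ 0.17056251,  0.00886991, -0.62567216]), 'ft_torque': array([ 0.01043526,  0.04691614, -0.02878379]), 'gripper_force': 0.0, 'width': 1.0003994314099243}
[-0.65487548  0.81530662  0.89289533] [ 0.61160573 -1.15481738 -1.92248614] -0.1669850388639408
[ 0.2146377  -1.36686943  0.94873435] [ 1.02543658 -0.13776441 -0.21222151] 0.04923236285151036
```

View pics/scene0.png

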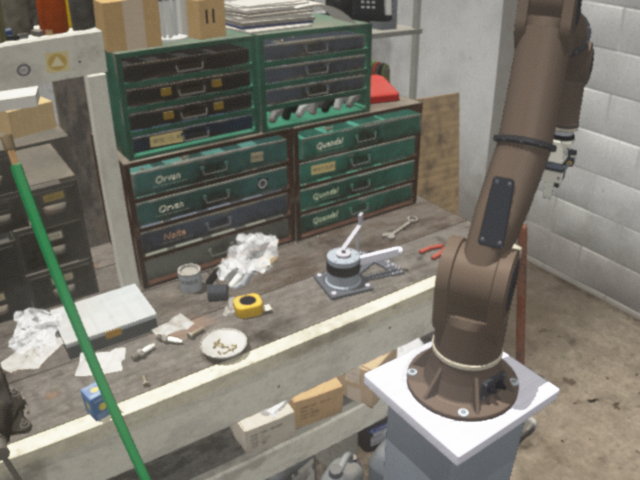

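View pics/side0.png

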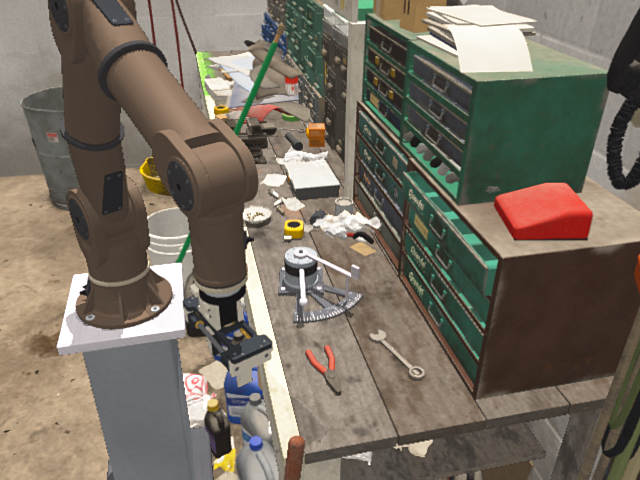

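The scene view shows the stand near (345,265). The side view shows the drum top near (300,255), the lever running towards the camera to about (303,315), and the telltale running out to about (355,270). I'll enlarge this area.

```bash
sed -i "s/return np.array(d\['rotation'\])@/return cv2.Rodrigues(np.array(d['rotation'],float))[0]@/" h.py
python3 - <<'E'
from h import *
d=load('side0'); c=d['pixels'][235:335,255:380]; cv2.imwrite('pics/c1.png',cv2.resize(c,None,fx=6,fy=6,interpolation=cv2.INTER_CUBIC))
for u,v in[(300,254),(355,270),(303,317),(303,300),(320,365),(395,350)]: print(u,v,dep(d,u,v).round(4))
E
```

```text
300 254 [ 0.4769 -0.0376  0.104 ]
355 270 [ 0.5931 -0.176   0.124 ]
303 317 [ 0.4518 -0.1955  0.0113]
303 300 [ 0.4502 -0.2053  0.073 ]
320 365 [ 0.4544 -0.3773  0.0092]
395 350 [ 0.6461 -0.3589  0.0017]
```

View pics/c1.png

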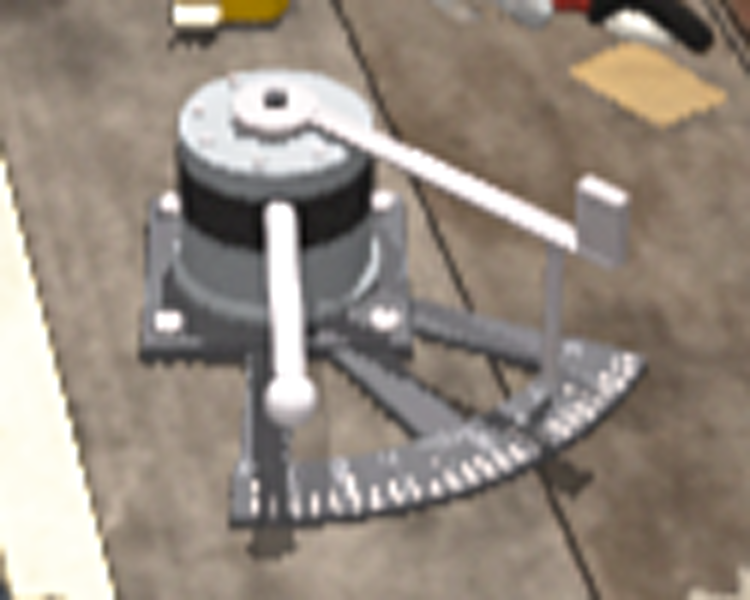

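```bash
python3 - <<'E'
from h import *
d=load('side0')
f=lambda x,y,z: atz(d,255+x/6-.4,235+y/6-.4,z)
P=f(277,122,.092);B=f(291,396,.063);T=f(602,220,.113);L=f(551,390,.018);M=f(281,215,.076)
print(P,B,T,L,M)
for n,a in(('B',B),('T',T),('L',L),('M',M)):
    v=(a-P)[:2]; print(n,np.hypot(*v),np.arctan2(v[1],v[0]))
# foot plate corners z~? at world
for x,y in((140,355),(410,355),(400,195),(150,200)): print(f(x,y,.01))
s=load('scene0'); c=s['pixels'][195:305,305:415]; cv2.imwrite('pics/c2.png',cv2.resize(c,None,fx=5.4,fy=5.4,interpolation=cv2.INTER_CUBIC))
E
```

```text
[ 0.48170004 -0.02401769  0.092     ] [ 0.45258872 -0.19455104  0.063     ] [ 0.59633611 -0.16571496  0.113     ] [ 0.57910827 -0.1562311   0.018     ] [ 0.47256149 -0.07693358  0.076     ]
B 0.17300026160062348 -1.739874001571403
T 0.18226230103700558 -0.8905789150464387
L 0.1642216528711607 -0.935829252267829
M 0.05369920628680542 -1.7418090012574359
[ 0.40597708 -0.0785056   0.01      ]
[ 0.52633755 -0.10570249  0.01      ]
[0.55260739 0.02525318 0.01      ]
[0.43231745 0.04756774 0.01      ]
```

View pics/c2.png

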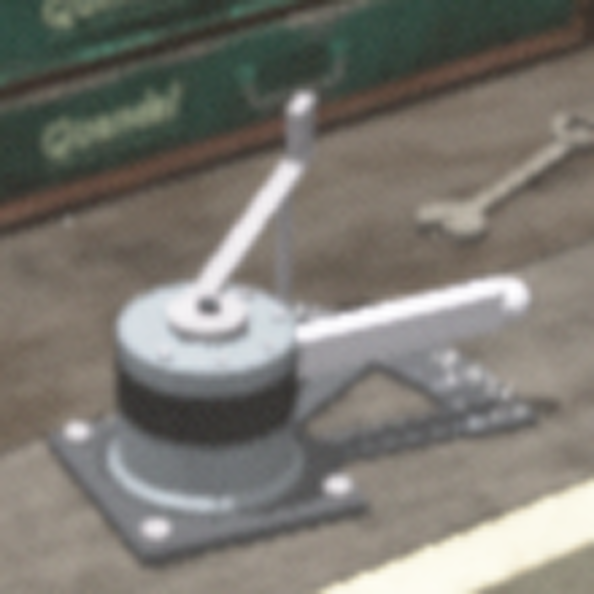

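The scene crop shows the hub at crop (208,305), the drum-top centre at (208,332), the ball at (515,296) and the tab at (301,120). I'll check these against the side view, then start with the turn and the finger closing.

```bash
cat >> h.py <<'E'
def R(): return cv2.Rodrigues(np.array(readout.observe()['ee_rot'],float))[0]
def to(x,y,z):
    o=readout.observe(); r=R(); v=r.T@(np.array([x,y,z])-o['position'])/.04
    print('t',round(o['clock'],2),'pos',o['position'].round(4),'xang',round(np.arctan2(r[1,0],r[0,0]),4),'tilt',r[:,2].round(3),'F',o['force'].round(2),'shift units',v.round(3))
E
python3 -m creep '[[0,0,0,1,0],[0,0,0,1,0],[0,0,0,1,0],[0,0,0,1,0],[0,0,0,1,0],[0,0,0,1,0],[0,0,0,1,0],[0,0,0,1,0]]' 20
python3 - <<'E'
from h import *
s=load('scene0'); f=lambda x,y,z: atz(s,305+x/5.4-.4,195+y/5.4-.4,z)
P=f(208,328,.092);B=f(515,296,.063);T=f(300,127,.113);print(P,B,T)
for a in (B,T): v=(a-P)[:2]; print(np.hypot(*v),np.arctan2(v[1],v[0]))
to(.416,-.156,.2)
E
```

```text
clock: 1.1
position: [0.2385, -0.5774, 0.2263]
ee_rot: [-3.13, 0.265, 0.001]
force: [0.2, 0.3, 0.1]
width: 0.177
gripper_force: 0.0
[ 0.47785336 -0.02210088  0.092     ] [ 0.45320047 -0.20513848  0.063     ] [ 0.59879333 -0.17252733  0.113     ]
0.18469035769105763 -1.704678203399625
0.19301448660758913 -0.8936328040576096
t 1.1 pos [ 0.2385 -0.5774  0.2263] xang -0.169 tilt [-0.     0.001 -1.   ] F [0.19 0.28 0.06] shift units [  2.602 -11.13    0.663]
```

```bash
python3 -m creep '[[0.1,-0.9,0,0,0],[0.22,-0.95,0,0,0],[0.22,-0.95,0,0,0],[0.22,-0.95,0,0,0],[0.22,-0.95,0,0,0],[0.22,-0.95,0,0,0],[0.22,-0.95,0,0,0],[0.22,-0.95,0,0,0],[0.22,-0.95,0,0,0],[0.22,-0.95,0,0,0],[0.22,-0.9,0,0,0],[0.2,-0.7,0,0,0]]'
python3 - <<'E'
from h import *
to(.416,-.156,.06)
d=snap('wrist','w1');print(d['position'],d['rotation'])
E
```

```text
clock: 2.6
position: [0.4108, -0.1568, 0.2266]
ee_rot: [-3.131, 0.26, 0.001]
force: [-0.8, -0.7, 0.3]
width: 0.004
gripper_force: 0.0
t 2.6 pos [ 0.4108 -0.1568  0.2266] xang -0.1658 tilt [-0.  0. -1.] F [-0.79 -0.71  0.3 ] shift units [ 0.125 -0.04   4.164]
[ 0.48328004 -0.17008753  0.38483568] [-0.20476642  0.24095748 -1.72467726]
```

View pics/w1.png

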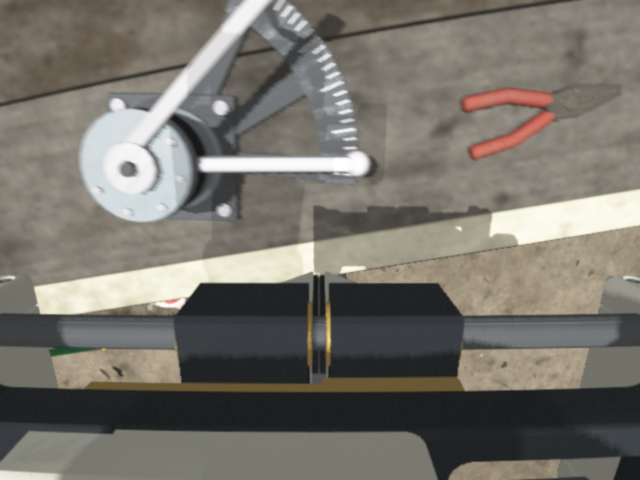

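The wrist view shows the drum top at (137,164), the ball at (357,163), the lever blade from (203,164) to (340,163), and the telltale arm leaving the picture at (270,0).

```bash
python3 - <<'E'
from h import *
d=load('w1'); f=lambda x,y,z: atz(d,x,y,z)
P=f(137,165,.092);B=f(357,163.5,.063);M=f(205,164,.076);N=f(335,163.5,.076)
print(P,B,M,N,np.hypot(*(B-P)[:2]))
for a,b in((B,P),(N,M)): v=(a-b)[:2]; print(np.arctan2(v[1],v[0]))
u=(N-M)[:2]; u/=np.hypot(*u); P2=B[:2]-.178*u; print('pivot from ball',P2)
pad=P2+.14*u; n=np.array([-u[1],u[0]]); t=pad-n*.028; print(pad,t); to(*t,.06)
E
```

```text
[ 0.48016405 -0.02428506  0.092     ] [ 0.44894077 -0.19806144  0.063     ] [ 0.47094244 -0.07292856  0.076     ] [ 0.45331102 -0.17902762  0.076     ] 0.17655911902554525
-1.7485744909046925
-1.7354703985696498
pivot from ball [ 0.47812046 -0.02246946]
[ 0.45517014 -0.16057551] [ 0.42754893 -0.15598545]
t 2.65 pos [ 0.4125 -0.1534  0.2267] xang -0.1621 tilt [ 0.001  0.002 -1.   ] F [1.37 4.08 0.53] shift units [0.38  0.011 4.167]
```

```bash
python3 -m creep '[[0,0,0.83,0,0],[0,0,0.83,0,0],[0,0,0.83,0,0],[0,0,0.83,0,0],[0,0,0.83,0,0],[0,0,0,0,0],[0,0,0,0,0]]'
python3 - <<'E'
from h import *
to(.4275,-.156,.06)
E
python3 -m creep '[[0.15,0,0,0,0],[0.1,0,0,0,0],[0,0,0,0,0],[0,0,0,0,0]]'
python3 - <<'E'
from h import *
to(.4275,-.156,.06)
E
```

```text
clock: 3.52
position: [0.411, -0.1586, 0.0615]
ee_rot: [3.131, -0.262, 0.001]
force: [0.1, -0.2, 0.2]
width: 0.004
gripper_force: 0.0
t 3.52 pos [ 0.411  -0.1586  0.0615] xang -0.1669 tilt [ 0. -0. -1.] F [ 0.06 -0.23  0.16] shift units [ 0.397 -0.132  0.037]
clock: 4.03
position: [0.4204, -0.1601, 0.0609]
ee_rot: [3.131, -0.262, 0.0]
force: [-0.1, -1.6, 0.1]
width: 0.007
gripper_force: 0.0
t 4.03 pos [ 0.4204 -0.1601  0.0609] xang -0.1668 tilt [ 0. -0. -1.] F [-0.06 -1.59  0.08] shift units [ 0.157 -0.129  0.021]
```

```bash
python3 -m creep '[[0.1,-0.1,0,0,0],[0.1,0,0,0,0],[0.1,0,0,0,0],[0.1,0,0,0,0],[0,0,0,0,0]]'
python3 - <<'E'
from h import *
to(.44,-.158,.06)
E
python3 -m creep '[[0.1,0,0,0,0],[0.1,0,0,0,0],[0,0,0,0,0]]'
python3 - <<'E'
from h import *
to(.44,-.158,.06)
E
```

```text
clock: 4.65
position: [0.4373, -0.1589, 0.0607]
ee_rot: [3.131, -0.262, 0.0]
force: [-0.0, -0.8, 0.1]
width: 0.007
gripper_force: 0.0
t 4.65 pos [ 0.4373 -0.1589  0.0607] xang -0.1668 tilt [ 0. -0. -1.] F [-0.03 -0.84  0.06] shift units [ 0.063 -0.033  0.017]
clock: 5.03
position: [0.4429, -0.16, 0.0603]
ee_rot: [-3.13, 0.262, 0.006]
force: [-5.2, -0.2, 2.8]
width: 0.005
gripper_force: 2.6
t 5.03 pos [ 0.4429 -0.16    0.0603] xang -0.1669 tilt [-0.004  0.    -1.   ] F [-5.18 -0.18  2.76] shift units [-0.08  -0.036  0.007]
```

```bash
python3 -m creep '[[0.1,0.01,0,-0.41,0],[0.1,0.01,0,-0.41,0],[0.1,0.01,0,-0.41,0],[0.1,0.01,0,-0.41,0],[0,0,0,0,0]]'
python3 - <<'E'
from h import *
to(.44,-.158,.06)
E
python3 -m creep '[[0.1,0.01,0,-0.41,0],[0.1,0.01,0,-0.41,0],[0.1,0.01,0,-0.41,0],[0,0,0,0,0]]'
cat >> h.py <<'E'
P=np.array([.479,-.0235])
def q():
    import time
    o=readout.observe(); r=R(); v=o['position'][:2]-P; F=o['force']
    rad=np.hypot(*v); a=np.arctan2(v[1],v[0])+np.arcsin(.0155/rad)+1.74
    n=r[:2,0]; print('t',round(o['clock'],2),'rad %.4f z %.4f q(pos) %.4f q(yaw) %.4f Fx %.2f Fy %.2f Fz %.2f'%(rad,o['position'][2],a,np.arctan2(n[1],n[0])+.1692,-F[:2]@n,F[:2]@r[:2,1],F[2]))
E
python3 -c 'from h import *; q()'
```

```text
clock: 5.65
position: [0.4586, -0.1632, 0.0602]
ee_rot: [-3.14, 0.081, 0.006]
force: [-5.3, 1.7, 2.1]
width: 0.004
gripper_force: 2.6
t 5.65 pos [ 0.4586 -0.1632  0.0602] xang -0.0517 tilt [-0.004  0.001 -1.   ] F [-5.25  1.68  2.13] shift units [-0.47  -0.105  0.007]
clock: 6.15
position: [0.4704, -0.1645, 0.0601]
ee_rot: [-3.14, -0.054, 0.007]
force: [-5.3, 2.2, 2.0]
width: 0.004
gripper_force: 2.6
t 6.15 rad 0.1413 z 0.0601 q(pos) 0.2184 q(yaw) 0.2035 Fx 5.27 Fy -2.37 Fz 1.97
```

```bash
python3 -m creep '[[0.1,0.01,0,-0.41,0],[0.1,0.01,0,-0.41,0],[0,0,0,0,0]]' >/dev/null; python3 -c 'from h import *; q()'
```

```text
t 6.53 rad 0.1414 z 0.0599 q(pos) 0.2673 q(yaw) 0.2606 Fx 6.76 Fy -2.80 Fz 3.61
```

```bash
python3 -m creep '[[0.1,0.01,0,-0.41,0],[0,0,0,0,0]]' >/dev/null; python3 -c 'from h import *; q()'
```

```text
t 6.78 rad 0.1416 z 0.0598 q(pos) 0.2890 q(yaw) 0.2890 Fx 10.26 Fy -2.91 Fz 7.14
```

```bash
python3 -m creep '[[0.05,0.005,0,-0.2,0],[0,0,0,0,0],[0,0,0,0,0]]' >/dev/null; python3 -c 'from h import *; q()'
```

```text
t 7.15 rad 0.1416 z 0.0597 q(pos) 0.2985 q(yaw) 0.3024 Fx 12.62 Fy -3.64 Fz 8.04
```

```bash
python3 -m creep '[[0,0,0,0,0],[0,0,0,0,0],[0,0,0,0,0],[0,0,0,0,0],[0,0,0,0,0],[0,0,0,0,0]]' >/dev/null; python3 -c 'from h import *; q()'
python3 -m creep '[[-0.1,0,0,0,0],[-0.2,0,0,0,0],[-0.3,0,0,0,0],[-0.4,0,0,0,0],[0,0,-0.7,0,0],[0,0,-0.9,0,0],[0,0,-0.9,0,0],[0,0,-0.9,0,0],[-0.5,0,-0.2,0,0],[0,0,0,0,0],[0,0,0,0,0]]'
python3 - <<'E'
from h import *
q(); d=snap('wrist','w2'); snap('side','s2')
E
```

```text
t 7.9 rad 0.1417 z 0.0598 q(pos) 0.2986 q(yaw) 0.3024 Fx 12.35 Fy -3.77 Fz 6.65
clock: 9.28
position: [0.4261, -0.1736, 0.2038]
ee_rot: [-3.134, -0.208, 0.002]
force: [-0.0, -0.5, -0.1]
width: 0.002
gripper_force: 0.0
t 9.28 rad 0.1591 z 0.2038 q(pos) -0.0722 q(yaw) 0.3020 Fx 0.07 Fy 0.45 Fz -0.14
```

View pics/w2.png

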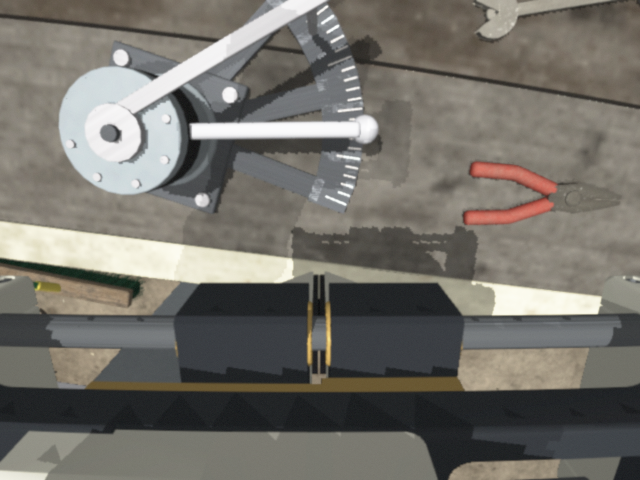

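The ball is now at (368,128), with the blade from (193,130) to (350,129). The lever stayed put, and nothing else has moved.

```bash
python3 -m creep '[[0,0,0,-1,0],[0,0,0,-1,0],[0,0,0,-1,0],[0,0,0,-1,0],[0,0,0,-1,0],[0,0,0,-1,0],[0,0,0,-1,0],[0,0,0,0,0]]' >/dev/null
python3 - <<'E'
from h import *
d=load('w2'); f=lambda x,y,z: atz(d,x,y,z)
Pv=f(125,130.5,.092);B=f(368,128.5,.063);M=f(195,130.5,.076);N=f(350,129.5,.076)
print(Pv,B)
for a,b in((B,Pv),(N,M)): v=(a-b)[:2]; print('q',np.arctan2(v[1],v[0])+1.74)
v=B[:2]-P; print(np.hypot(*v),np.arctan2(v[1],v[0])+1.74)
A=f(303,13,.099);A2=f(140,99,.099);v=(A-A2)[:2];print('arm q',np.arctan2(v[1],v[0])+1.74, A)
th=-1.74+.793;u=np.array([np.cos(th),np.sin(th)]);n=np.array([-u[1],u[0]])
to(*(P+.185*u+.055*n),.107)
E
```

```text
[ 0.47994532 -0.02830395  0.092     ] [ 0.50374302 -0.20328688  0.063     ]
q 0.30437451268127536
q 0.3047736015626388
0.1814815137358532 0.3059687227149046
arm q 0.7365955051854856 [ 0.56861176 -0.1456672   0.099     ]
t 10.38 pos [ 0.427  -0.1734  0.204 ] xang 0.6219 tilt [-0.001  0.001 -1.   ] F [-0.02 -0.04  0.77] shift units [4.624 2.338 2.422]
```

```bash
python3 -m creep '[[0.77,0.39,0,0,0],[0.77,0.39,0,0,0],[0.77,0.39,0,0,0],[0.77,0.39,0,0,0],[0.77,0.39,0,0,0],[0.77,0.39,0,0,0],[0,0,0,0,0],[0,0,0,0,0]]'
python3 - <<'E'
from h import *
to(.6319,-.1416,.107); d=snap('wrist','w3')
E
```

```text
clock: 11.38
position: [0.631, -0.142, 0.204]
ee_rot: [-2.991, -0.96, 0.002]
force: [-0.2, -0.1, -0.4]
width: 0.007
gripper_force: 0.0
t 11.38 pos [ 0.631 -0.142  0.204] xang 0.6213 tilt [-0.002 -0.    -1.   ] F [-0.19 -0.07 -0.42] shift units [0.026 0.008 2.424]
```

View pics/w3.png

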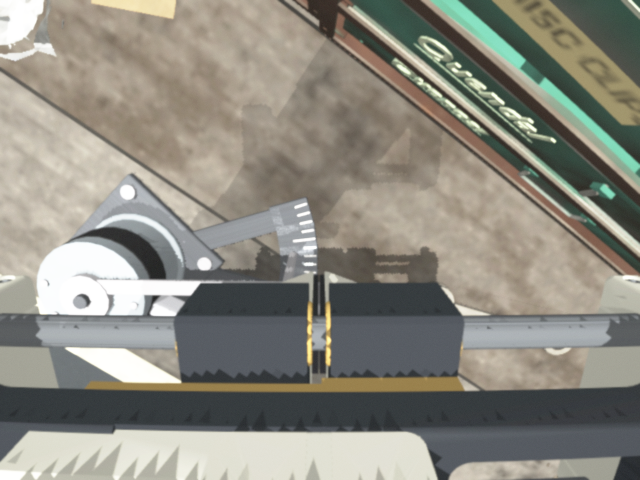

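The telltale arm runs along row 287, from column 105 to 195, nearly parallel to the tool. The tab is hidden behind the gripper. I'll check the clearance before going down.

```bash
python3 - <<'E'
from h import *
d=load('w3'); o=readout.observe(); r=R()
for u,v in((110,287),(190,289)):
    print(r.T@(atz(d,u,v,.099)-o['position']))
for u,v in((340,30),(480,140),(600,240)): print(dep(d,u,v))
th=-1.74+.793
T=P+.185*np.array([np.cos(th),np.sin(th)])+.01*np.array([-np.sin(th),np.cos(th)]); print('tab pred',T, r.T@(np.array([*T,.113])-o['position']))
s=load('side0'); print(r.T@(np.array([.5963,-.1657,.113])-o['position']))
E
```

```text
[-0.04551095 -0.16298967  0.10542662]
[-0.04681784 -0.09949866  0.10539564]
[ 0.76738128 -0.06773678  0.01446599]
[ 0.77165379 -0.23117074  0.00254973]
[ 0.77172394 -0.40211162  0.00361854]
tab pred [ 0.595179   -0.16781715] [-4.37107515e-02  8.26739535e-05  9.13407022e-02]
[-0.04156714 -0.00098686  0.09133862]
```

```bash
python3 -m creep '[[0,0,0.8,0,0],[0,0,0.8,0,0],[0,0,0.8,0,0],[0,0,0,0,0],[-0.2,0,0,0,0],[-0.2,0,0,0,0],[-0.1,0,0,0,0],[-0.1,0,0,0,0],[0,0,0,0,0],[0,0,0,0,0]]' 
cat >> h.py <<'E'
def q2():
    o=readout.observe(); r=R(); v=o['position'][:2]-P; F=o['force']
    rad=np.hypot(*v); a=np.arctan2(v[1],v[0])-np.arcsin(.024/rad)+1.74
    n=r[:2,0]; print('t',round(o['clock'],2),'rad*cos %.4f z %.4f q(pos) %.4f q(yaw) %.4f Fx %.2f Fy %.2f Fz %.2f'%(np.sqrt(rad**2-.024**2),o['position'][2],a,np.arctan2(n[1],n[0])+.1692,F[:2]@n,F[:2]@r[:2,1],F[2]))
E
python3 -c 'from h import *; q2()'
```

```text
clock: 12.68
position: [0.6124, -0.1557, 0.1088]
ee_rot: [-2.991, -0.962, -0.0]
force: [0.8, -0.2, -0.2]
width: 0.005
gripper_force: 0.0
t 12.68 rad*cos 0.1863 z 0.1088 q(pos) 0.8310 q(yaw) 0.7915 Fx 0.54 Fy 0.68 Fz -0.21
```

```bash
python3 -m creep '[[-0.18,0.02,0,0.5,0],[-0.18,0.02,0,0.5,0],[-0.18,0.02,0,0.5,0],[-0.18,0.02,0,0.5,0],[-0.18,0.02,0,0.5,0],[-0.18,0.02,0,0.5,0],[-0.18,0.02,0,0.5,0],[-0.18,0.02,0,0.5,0],[-0.1,0.01,0,0.3,0],[0,0,0,0,0],[0,0,0,0,0]]' 
python3 - <<'E'
from h import *
q2(); d=snap('wrist','w4'); d=snap('side','s4'); cv2.imwrite('pics/c4.png',cv2.resize(d['pixels'][215:335,255:405],None,fx=5,fy=5,interpolation=cv2.INTER_CUBIC))
E
```

```text
clock: 14.05
position: [0.5613, -0.1905, 0.1087]
ee_rot: [-3.101, -0.504, 0.0]
force: [-0.5, 0.9, 1.1]
width: 0.005
gripper_force: 0.0
t 14.05 rad*cos 0.1847 z 0.1087 q(pos) 0.4980 q(yaw) 0.4916 Fx -0.21 Fy -0.97 Fz 1.12
```

View pics/c4.png

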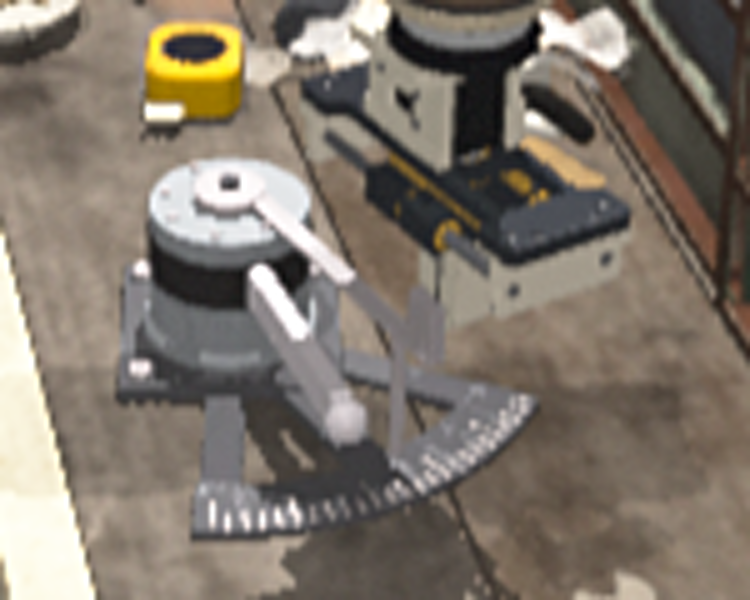

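The telltale is following the finger, with the tab at crop (425,325). The leg at (398,400) is still clear of the lever and ball at (347,417).

```bash
python3 -m creep '[[-0.15,0.02,0,0.45,0],[-0.15,0.02,0,0.45,0],[-0.12,0.015,0,0.4,0],[-0.1,0.01,0,0.3,0],[0,0,0,0,0],[0,0,0,0,0]]' >/dev/null; python3 -c 'from h import *; q2()'
python3 -m creep '[[-0.05,0.006,0,0.15,0],[0,0,0,0,0],[0,0,0,0,0]]' >/dev/null; python3 -c 'from h import *; q2()'
```

```text
t 14.9 rad*cos 0.1849 z 0.1087 q(pos) 0.3852 q(yaw) 0.3797 Fx 0.26 Fy 0.39 Fz 0.57
t 15.28 rad*cos 0.1849 z 0.1087 q(pos) 0.3739 q(yaw) 0.3691 Fx -0.18 Fy -0.73 Fz 0.21
```

```bash
for i in 1; do python3 -m creep '[[-0.05,0.006,0,0.15,0],[-0.05,0.006,0,0.15,0],[0,0,0,0,0],[0,0,0,0,0]]' >/dev/null; python3 -c 'from h import *; q2()'
python3 -m creep '[[-0.05,0.006,0,0.15,0],[0,0,0,0,0],[0,0,0,0,0]]' >/dev/null; python3 -c 'from h import *; q2()'; done
python3 - <<'E'
from h import *
d=snap('side','s5'); cv2.imwrite('pics/c5.png',cv2.resize(d['pixels'][255:315,300:375],None,fx=10,fy=10,interpolation=cv2.INTER_CUBIC))
E
```

```text
t 15.78 rad*cos 0.1849 z 0.1087 q(pos) 0.3520 q(yaw) 0.3480 Fx 0.49 Fy 0.75 Fz 0.48
t 16.15 rad*cos 0.1848 z 0.1087 q(pos) 0.3413 q(yaw) 0.3375 Fx -0.32 Fy -0.01 Fz -0.76
```

View pics/c5.png

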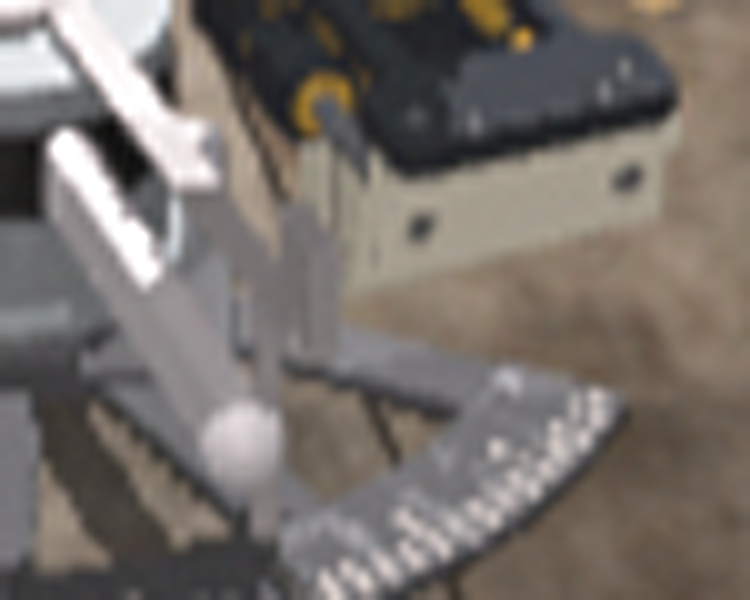

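The leg, near (265,330), is a few mm from the blade. I'll go on in 1 mm steps.

```bash
python3 -m creep '[[-0.03,0.004,0,0.09,0],[-0.02,0.002,0,0.06,0],[0,0,0,0,0],[0,0,0,0,0],[0,0,0,0,0]]' >/dev/null; python3 -c 'from h import *; q2()'
```

```text
t 16.82 rad*cos 0.1848 z 0.1087 q(pos) 0.3306 q(yaw) 0.3270 Fx -0.18 Fy -0.24 Fz -0.01
```

```bash
python3 -m creep '[[-0.025,0.003,0,0.08,0],[0,0,0,0,0],[0,0,0,0,0],[0,0,0,0,0]]' >/dev/null; python3 -c 'from h import *; q2()'
```

```text
t 17.32 rad*cos 0.1849 z 0.1087 q(pos) 0.3254 q(yaw) 0.3214 Fx 0.31 Fy -0.13 Fz -0.45
```

```bash
python3 -m creep '[[-0.025,0.003,0,0.08,0],[0,0,0,0,0],[0,0,0,0,0],[0,0,0,0,0]]' >/dev/null; python3 -c 'from h import *; q2()'
```

```text
t 17.82 rad*cos 0.1848 z 0.1087 q(pos) 0.3199 q(yaw) 0.3158 Fx 0.40 Fy 0.22 Fz 0.22
```

```bash
python3 -m creep '[[-0.02,0.002,0,0.06,0],[0,0,0,0,0],[0,0,0,0,0],[0,0,0,0,0]]' >/dev/null; python3 -c 'from h import *; q2()'
```

```text
t 18.32 rad*cos 0.1848 z 0.1088 q(pos) 0.3157 q(yaw) 0.3117 Fx 0.08 Fy -0.58 Fz -0.19
```

```bash
python3 -m creep '[[-0.015,0.002,0,0.05,0],[0,0,0,0,0],[0,0,0,0,0],[0,0,0,0,0]]' >/dev/null; python3 -c 'from h import *; q2()'
```

```text
t 18.82 rad*cos 0.1848 z 0.1087 q(pos) 0.3126 q(yaw) 0.3082 Fx 0.53 Fy -0.74 Fz -0.21
```

```bash
python3 -m creep '[[-0.015,0.002,0,0.05,0],[0,0,0,0,0],[0,0,0,0,0]]' >/dev/null; python3 -c 'from h import *; q2()';python3 -m creep '[[0,0,0,0,0]]' >/dev/null; python3 -c 'from h import *; q2()'
```

```text
t 19.2 rad*cos 0.1848 z 0.1087 q(pos) 0.3094 q(yaw) 0.3047 Fx 0.67 Fy -0.10 Fz -0.70
t 19.32 rad*cos 0.1848 z 0.1087 q(pos) 0.3094 q(yaw) 0.3047 Fx 1.30 Fy 0.58 Fz -0.48
```

```bash
python3 -m creep '[[-0.015,0.002,0,0.05,0],[0,0,0,0,0],[0,0,0,0,0]]' >/dev/null; python3 -c 'from h import *; q2()';python3 -m creep '[[0,0,0,0,0]]' >/dev/null; python3 -c 'from h import *; q2()'
```

```text
t 19.7 rad*cos 0.1848 z 0.1087 q(pos) 0.3062 q(yaw) 0.3012 Fx 1.81 Fy 0.66 Fz -0.47
t 19.82 rad*cos 0.1848 z 0.1087 q(pos) 0.3062 q(yaw) 0.3012 Fx 2.50 Fy 0.10 Fz 0.18
```

```bash
python3 -m creep '[[0,0,0,0,0]]' >/dev/null; python3 -c 'from h import *; q2()'
python3 - <<'E'
from h import *
d=snap('side','s6'); a=load('s5'); 
g=lambda d:cv2.cvtColor(d['pixels'],cv2.COLOR_BGR2GRAY).astype(np.float32)
for n in('s2','s4','s5','s6'):
    e=load(n); print(n, [round(x,2) for x in cv2.phaseCorrelate(g(load('s4'))[292:312,316:331].copy(),g(e)[292:312,316:331].copy())[0]])
c=np.vstack([x['pixels'][262:312,305:365] for x in(a,d)]); cv2.imwrite('pics/c6.png',cv2.resize(c,None,fx=6,fy=6,interpolation=cv2.INTER_CUBIC))
E
```

```text
t 19.95 rad*cos 0.1848 z 0.1087 q(pos) 0.3062 q(yaw) 0.3013 Fx 1.10 Fy -0.06 Fz -0.01
s2 [0.5, -0.82]
s4 [0.5, 0.0]
s5 [0.74, 0.13]
s6 [0.36, 0.61]
```

View pics/c6.png

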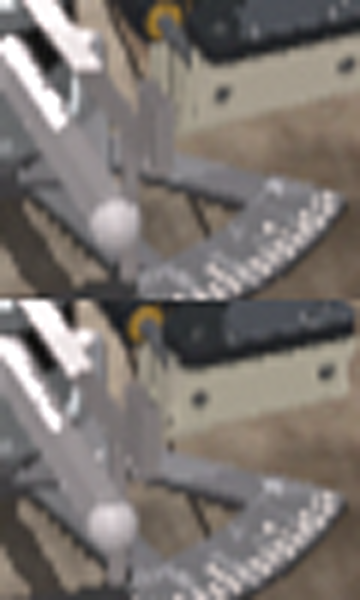

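```bash
python3 -m creep '[[-0.01,0.001,0,0.03,0],[0,0,0,0,0]]' >/dev/null; for i in 1 2 3 4; do python3 -c 'from h import *; q2()';python3 -m creep '[[0,0,0,0,0]]' >/dev/null; done
```

```text
t 20.25 rad*cos 0.1848 z 0.1087 q(pos) 0.3042 q(yaw) 0.2991 Fx 1.87 Fy 1.00 Fz -0.88
t 20.38 rad*cos 0.1848 z 0.1088 q(pos) 0.3041 q(yaw) 0.2991 Fx 1.13 Fy 0.10 Fz -0.43
t 20.5 rad*cos 0.1848 z 0.1088 q(pos) 0.3042 q(yaw) 0.2991 Fx 1.61 Fy -0.06 Fz -0.22
t 20.62 rad*cos 0.1848 z 0.1087 q(pos) 0.3041 q(yaw) 0.2991 Fx 1.84 Fy 0.47 Fz -0.08
```

Force is steady at about 1.6 N. I'll back off and check that the lever kept its place and the leg touches it.

```bash
python3 -m creep '[[0.05,0,0,0,0],[0.3,0,0,0,0],[0.4,0,0,0,0],[0.8,0,0,0,0],[0,0,-0.9,0,0],[0,0,-0.9,0,0],[0.7,0,-0.7,0,0],[0.7,0,0,0,0],[0,0,0,0,0],[0,0,0,0,0]]'
python3 - <<'E'
from h import *
q2(); d=snap('side','s7'); w=snap('wrist','w7'); a=load('s2')
g=lambda d:cv2.GaussianBlur(cv2.cvtColor(d['pixels'],cv2.COLOR_BGR2GRAY),(0,0),.7)
for r in ((262,300,300,322),(290,312,314,334)):
    x,y=[g(k)[r[0]:r[1],r[2]:r[3]] for k in(a,d)]
    W=np.eye(2,3,dtype=np.float32)
    try: print(cv2.findTransformECC(x,y,W,cv2.MOTION_TRANSLATION,(3,200,1e-6),None,1))
    except Exception as e: print(e)
c=np.hstack([k['pixels'][250:320,300:340] for k in(a,d)]); cv2.imwrite('pics/c7.png',cv2.resize(c,None,fx=8,fy=8,interpolation=cv2.INTER_CUBIC))
E
```

```text
clock: 22.0
position: [0.6444, -0.1879, 0.208]
ee_rot: [-3.135, -0.204, 0.002]
force: [0.1, -0.3, 0.4]
width: 0.004
gripper_force: 0.0
t 22.0 rad*cos 0.2320 z 0.2080 q(pos) 0.8546 q(yaw) 0.2994 Fx 0.03 Fy 0.34 Fz 0.42
(0.7252230092832278, array([[ 1.        ,  0.        , -0.91310394],
       [ 0.        ,  1.        ,  0.7523295 ]], dtype=float32))
(0.9221001951173038, array([[ 1.        ,  0.        , -1.3609518 ],
       [ 0.        ,  1.        , -0.21643728]], dtype=float32))
```

View pics/c7.png

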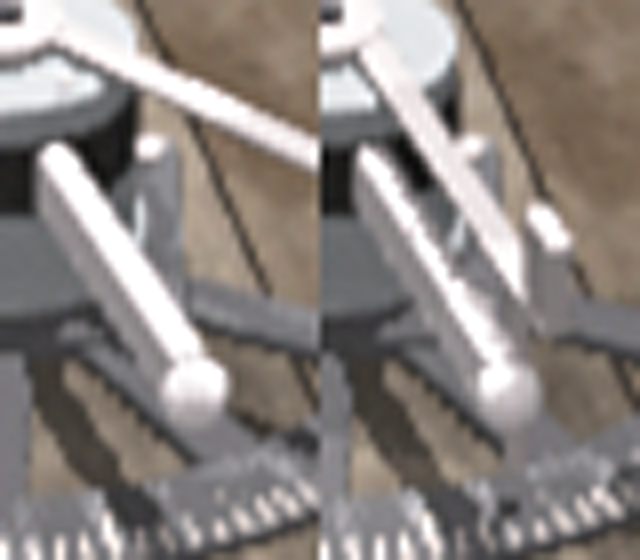

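The ball is at crop (195,390) before and (188,390) after, and the pointer's shadow now falls on it. I'll measure its unshadowed left edge.

```bash
python3 - <<'E'
from h import *
I={n:cv2.cvtColor(load(n)['pixels'],cv2.COLOR_BGR2GRAY).astype(int) for n in('s2','s4','s5','s6','s7')}
for r in (280,288,297,299,301):
    for n in I: print(r,n,I[n][r,302:332])
E
```

```text
280 s2 [110 111 111 108 109 124 141 142 137 154 240 255 255 255 240 187 117 114
 119 132 146 161 158 157 162 159 155 147  78 110]
280 s4 [112 109 106 104 104 121 138 140 133 147 237 255 255 255 235 185 116 112
 116 128 142 156 154 152 157 153 152 142  82  98]
280 s5 [112 108 106 105 105 122 138 139 135 149 237 255 255 183 173 180 118 112
 115 128 124 116 116 115 119 133 113 110 110 120]
280 s6 [110 108 106 105 104 129 140 138 138 186 255 250 172 135 178 183 119 112
 118 117 115 117 121 123 110 109 115 121 119 125]
280 s7 [106 107 107 104 105 125 140 135 138 191 255 248 170 133 174 180 110 116
 216 248 244 246 235 147 106 124 229 243 240 167]
288 s2 [112 107 105  97  97  89  85  70  66  57  84 141 146 138 145 221 255 255
 255 255 182 113 136 140 134 133 123 120 120 122]
288 s4 [118 106 106  98  98  96  83  68  66  93 120 139 139 139 139 145 148 149
 148 140 123 110 136 137 137 138 138 139 138 139]
288 s5 [116 106 104  98  99  94  82  66  67  91 119 137 139 138 139 144 149 149
 147 145 138 113 134 124 124 121 118 131 110 121]
288 s6 [118 106 106  99  99  96  83  65  66  94 132 139 139 
[... 1449 characters left out ...]

 212 229 205 202 193 184 174 137  94  91 100 100]
301 s2 [120 111 109  67  63  64  61  61  71 123 124 118 114  97  94  62  81 111
 130 171 172 166 163 162 164 144  93  76  75  83]
301 s4 [116 109 104  67  61  60  62  62  66 101 102  63  56  57  57  57  65 107
 128 166 168 172 169 167 159 140 112  96  97 102]
301 s5 [116 107 105  66  61  61  60  63  60  64  92 116 113  96  91  62  81 108
 128 166 168 171 169 166 157 141 111  95  97 101]
301 s6 [117 105  67  62  63  62  61  60  68 122 123 115 111  94  91  63  80 115
 151 166 173 174 169 163 156 127 106  96  98 102]
301 s7 [114 106  68  58  62  63  60  61  67 120 120 115 110  95  91  59  77 114
 154 166 171 172 168 161 151 122 103  97  96 101]
```

The lever moved back only about 1 mm when the leg met it, which is inside the 3 mm allowance. That also confirms contact. The robot is clear of everything.

```bash
python3 -c 'from cell import sign_off; print(sign_off())'
```

```text
the job is handed in; nothing more can be done
None
```

I handed the job in at about 22 s of the 59 s: I pressed the lever to its firm point with about 12.5 N, held it for about a second and let go, then swung the telltale back at about 2 N until it touched the lever at about 0.30 rad, which moved the lever back about 1 mm (3 mm allowed).

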